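# Find the full tub by its weight and hold it over the dish

### The arm

A 7-joint arm with a two-finger parallel gripper is mounted at the origin on a cart in front of the work surface, level with it; the furniture and walls round the work are solid. World frame = base frame: x ahead of the robot, y to its left, z up, the work surface at z = 0. Lengths are in m, angles in rad, forces in N, time in s.
With the tool pointing down it reaches from about 0.35 to 0.9 m from the base axis. Payload 8.1 kg.
Tool frame: the origin (TCP) lies at the very end of the fingers, on their centre line; the grasp point (between the pads) lies arm.grip_point_offset behind it (arm.grip_point_offset is the distance from the TCP to the grasp point, in m); z points along the fingers, y is the line along which they close (so a half turn about z gives the same grasp; the last joint's range is limited). The gripper opens to 92 mm and grips with 3 to 60 N. Pads are 19 mm wide; open, the fingers measure 130 mm over their backs; the gripper's body (75 mm by 190 mm) begins 47 mm behind the grasp point.
Start: joints at [-1.356, 0.434, 0.025, 1.573, -0.012, 1.134, -0.075], TCP at [0.195, 0.594, 0.227] pointing down, gripper open.
Joint ranges: [-2.62, 2.62], [-0.44, 2.09], [-1.27, 1.32], [0.08, 2.57], [-1.32, 4.46], [0.12, 2], [-2.74, 2.74]. Speed limits (rad/s): [2.22, 2.22, 3.01, 3.01, 3.14, 3.14, 3.14].

### API

Orientations are given as a rotation vector (axis times angle).
In Python, from cell import arm gives the robot as it stands. The module is installed in compiled form; this text tells all that it offers.
- The arm moves only by the shell command python3 -m creep 'ROWS' [OPENING] [FORCE]. ROWS is JSON, a list of rows, each a list of 6 numbers: the shift along the tool's x, y, z scaled (see below), then the turn, a rotation vector about the tool's x, y, z scaled (see below). A call has 1 to 20 rows; each row shifts and turns the commanded pose from where the row before left it, along the tool's axes as they then stand; what a row does not reach is not made up. The controller multiplies each number of a shift by 0.4 m and each number of a turn by 120 degrees. A row lasts 1/12 s, in which the tool goes at most 41.7 mm and 7.16 degrees, less where a joint would pass 70% of its speed; a pose out of reach is approached as far as the arm can. A call with a number of a shift or a turn outside -1 to 1 is refused whole. A call with a gripper value outside its range is refused whole. OPENING is the closure, from -1 (fully open) to 1 (shut), set as the call begins (- or left out, the last holds). The fingers move at their own pace and stop on an object; FORCE is the grip in N (left out, the last holds). Time passes only in rows, so rows that do not move let the fingers close. It gives the time, the measured TCP pose, the force, the opening and the grip force at its end, in the units of the state.
- arm.observe(): the state, without advancing time (a new reading comes with each control period).
- arm.get_image(name): name is "side" or "top"; returns a dict with "frame" (480x640x3 uint8, red, green, blue), "intrinsics" (3x3 intrinsics, pixels), "distortion" ([k1, k2, p1, p2, k3] as OpenCV has them; the pictures are not rectified), "rvec" (rotation vector, rad) and "tvec" (3), from world to camera coordinates, as OpenCV has them. Camera axes: x right, y down, z forward; pixel columns grow to the right and rows downward; lengths in m; the calibration is good to about 2 mm. A picture is of the moment at which its call begins. There is no depth.
- arm.sign_off(): hands the job in; it is judged then, once.
The state is a dict: "clock": time; "joints": joint angles; "dq": joint speeds; "joint_efforts": joint torques, N m; "position": TCP position; "ee_rot": TCP orientation; "force": force on the tool from outside, world axes, zero at the start; "ft_torque": the same for the moment, N m; "width": opening from 0.0 (shut) to 1.0 (fully open); "gripper_force": force on a finger pad.
Only numpy, scipy, OpenCV 4.12 (cv2) and the standard library are available. Lean on these libraries where they do the work, as an engineer would, in place of code of your own. Each camera call takes 0.05 s, during which the arm holds its last target. There are 200 camera calls.

### The job

Two blue cork-lidded tubs look alike, but one is full of brass offcuts and the other nearly empty: lift each in turn, feel its weight, and set it down upright, not dropped, in the wooden caddy, one tub in each well, letting go of it. Then take the heavier tub out again and finish holding it upright and still in the gripper, its underside about 10 cm above the middle of the terracotta dish, while the lighter one stays in its well; do not put the heavy one down. Leave the dish, brown bottle, green wax block and black loupe where they are.

Things in the scene. Friction and masses are not known exactly. Their poses are not given: they have to be found in the camera images.
- tub_p: blue round tub with a cork lid (sealed, the lid does not come off), 49 mm across, straight-sided, 57 mm high (the cork is the top 9 mm); origin at the centre of its underside, z up its axis. One of tub_p and tub_q is packed with brass offcuts (about 0.38 to 0.54 kg), the other is nearly empty (about 0.11 to 0.21 kg); they look the same, and only their weight tells which is which
- tub_q: blue round tub with a cork lid (sealed, the lid does not come off), 49 mm across, straight-sided, 57 mm high (the cork is the top 9 mm); origin at the centre of its underside, z up its axis. One of tub_p and tub_q is packed with brass offcuts (about 0.38 to 0.54 kg), the other is nearly empty (about 0.11 to 0.21 kg); they look the same, and only their weight tells which is which
- caddy: light wooden block with two round wells in a row along its y axis, 84 mm (x) by 172 mm (y) by 25 mm high, does not move; origin at the centre of its underside, z up. It stands either to the left or to the right, turned a little
- well_1 (a point): centre of the floor of one round well of the caddy: 55 mm across, 15 mm deep, floor 10 mm above the worktop; at y = +42.5 mm in the caddy's frame
- well_2 (a point): centre of the floor of the other round well of the caddy: 55 mm across, 15 mm deep, floor 10 mm above the worktop; at y = -42.5 mm in the caddy's frame
- dish: loose terracotta saucer, 107 mm across, 15 mm high; origin at the centre of its underside. It stands on the other side from the caddy
- bottle: small brown bottle with a black cap, 32 mm across, 66 mm high, loose, to be left alone; origin at the centre of its underside
- wax: green wax block, 34 x 52 x 18 mm, loose, to be left alone; origin at the centre of its underside
- loupe: black eye loupe standing on its rim, 36 mm across, 27 mm high, loose, to be left alone; origin at the centre of its underside
There are look-alikes about, which are no part of the job. What is shaped like the tub_q but red is not meant.

How it is judged:
By the outcome, as a careful person would: the job done as asked, in the order asked, and still so for the second after the job is handed in, while the arm keeps its last pose, push and grip.
It also fails if it takes over 69 s, if anything falls off the work surface, if the arm or the gripper's body presses on something with over 40 N, if the wrist force passes 120 N, or if a joint passes its speed limit or range.

## Working session

There is one attempt and no reset: what is moved stays moved. The work goes in short steps, Python scripts to look and compute and a shell command to move; the robot and the scene stay as the last step left them, time stands still between calls to the robot, and variables do not carry over. Pictures are saved under pics/ and viewed, at most 10 in all, crops included, and the job is handed in when it is done.

```bash
mkdir -p pics
python3 - <<'E'
from cell import arm
import cv2,numpy as np,pickle
print(arm.observe(), arm.grip_point_offset)
d={}
for n in("top","side"):
    im=arm.get_image(n);d[n]=im
    cv2.imwrite(f"pics/{n}0.png",im["frame"][:,:,::-1])
    print(n,im["intrinsics"],im["distortion"],im["rvec"],im["tvec"])
pickle.dump(d,open("im0.pkl","wb"))
E
```

```text
{'clock': 0.0, 'joints': array([-1.35559221,  0.43521079,  0.0249653 ,  1.57409398, -0.01157527,
        1.13398274, -0.07511031]), 'dq': array([-4.05891011e-04,  1.97269907e-03,  2.21053130e-04,  8.52159769e-04,
       -3.88755875e-05,  5.45782129e-04, -1.13610931e-03]), 'joint_efforts': array([-1.19814002e-03, -6.67858815e+01,  9.84875187e-01, -3.14457071e+01,
       -6.03315979e-02,  4.29848477e-02,  1.69306245e-04]), 'position': array([0.19520085, 0.59320415, 0.22595367]), 'ee_rot': array([-4.97190751e-01, -3.10191208e+00,  2.43148443e-03]), 'force': array([ 0.26910189,  0.09234917, -0.06573864]), 'ft_torque': array([ 0.01039753, -0.00224286, -0.02122547]), 'gripper_force': 0.0, 'width': 0.9988461388855255} 0.0188
top [[601.43025932   0.         319.30066114]
 [  0.         601.43025932 242.53883578]
 [  0.           0.           1.        ]] [-0.13032851  0.          0.          0.          0.        ] [ 2.1280488  -2.13483476  0.16468419] [-0.06424798  0.55360111  1.06546855]
side [[485.90251263   0.         317.33937967]
 [  0.         485.90251263 251.22756455]
 [  0.           0.           1.        ]] [-0.03819149  0.          0.          0.          0.        ] [ 2.32150114 -0.12059207  0.04629435] [-0.55761829  0.01418485  1.24059525]
```

View pics/top0.png

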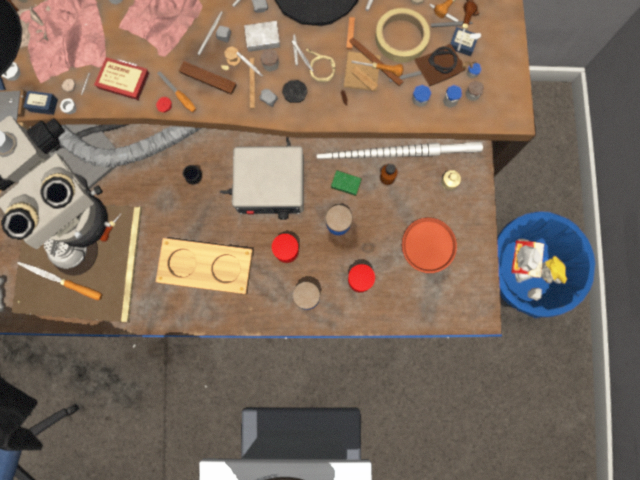

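View pics/side0.png

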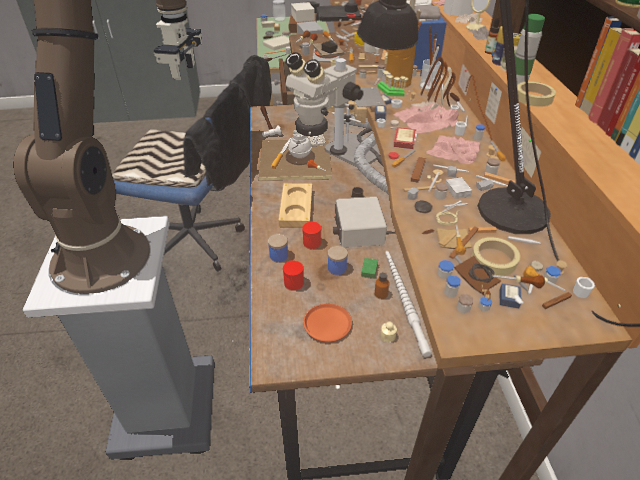

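Top view: the cork-topped candidates are at (339,221) and (306,294), with two all-red look-alikes at (285,247) and (361,278). The caddy wells are at (183,262) and (226,267), and the dish is at (429,244). In the side view the blue tubs are at (338,260) and (279,247), and the red ones at (312,235) and (293,275). The blue cork-lidded pair fits the description. I'll measure these and confirm them in a crop.

```bash
cat > h.py <<'E'
import cv2,numpy as np
from scipy.spatial.transform import Rotation as R
def ray(im,px,z):
    K,D=im["intrinsics"],np.array(im["distortion"])
    u=cv2.undistortPoints(np.array([[px]],float),np.array(K),D)[0,0]
    M=R.from_rotvec(np.ravel(im["rvec"])).as_matrix();t=np.ravel(im["tvec"])
    c=-M.T@t;d=M.T@np.array([u[0],u[1],1]);return (c+d*(z-c[2])/d[2])[:3]
def blob(mask,near):
    c,_=cv2.findContours(mask.astype(np.uint8),0,2)
    c=[k for k in c if cv2.contourArea(k)>60]
    return min(c,key=lambda k:np.hypot(*(np.array(cv2.minEnclosingCircle(k)[0])-near)))
E
python3 - <<'E'
from h import *;import pickle
d=pickle.load(open("im0.pkl","rb"));t=d["top"];f=t["frame"]
hsv=cv2.cvtColor(f,cv2.COLOR_RGB2HSV)
for p in((339,217),(306,294),(183,262),(226,267),(429,244),(361,278),(285,247),(388,174),(345,183),(250,200)):
    print(p,hsv[p[1],p[0]])
H,S,V=[hsv[:,:,i].astype(int) for i in range(3)]
# rough positions
for n,p,z in(("tubA",(339,218),.057),("tubB",(306,294),.057),("redA",(285,247),.057),("redB",(361,278),.057),("bottle",(388,172),.066),("wax",(346,183),.018),("boxcorner",(233,210),.05),("boxcorner",(302,210),.05),("loupe",(192,174),.027)): print(n,ray(t,p,z).round(4))
k=blob((H<10)&(S>140)&(V>120),(429,244));e=cv2.fitEllipse(k);print("dish",e,ray(t,e[0],.015).round(4))
m=(H>12)&(H<28)&(S>70)&(V>195)
k=blob(cv2.morphologyEx(m.astype(np.uint8),cv2.MORPH_CLOSE,np.ones((9,9))),(205,266));r=cv2.minAreaRect(k);b=cv2.boxPoints(r)
print("caddy",r,ray(t,r[0],.025).round(4),[ray(t,q,.025)[:2].round(4).tolist() for q in b])
m2=(abs(H-12)<10)&(S<100)&(V>100)
for p in((339,218),(306,294)):
    k=blob(m2,p);e=cv2.fitEllipse(k);print("cork",e,ray(t,e[0],.057).round(4))
a=cv2.resize(f[150:310,150:460],None,fx=2.5,fy=2.5,interpolation=2);s=cv2.resize(d["side"]["frame"][180:340,250:410],(400,400))
c=np.zeros((400,775,3),np.uint8);a=cv2.resize(f[150:320,150:300+90],(375,266));c[:266,400:]=a;c[:,:400]=s
cv2.imwrite("pics/crop.png",c[:,:,::-1])
E
```

```text
(339, 217) [ 15  74 185]
(306, 294) [ 16  72 188]
(183, 262) [ 21 111 248]
(226, 267) [ 22 105 250]
(429, 244) [  8 178 222]
(361, 278) [  0 203 242]
(285, 247) [  1 206 241]
(388, 174) [ 12 201  75]
(345, 183) [ 64 139 134]
(250, 200) [ 18  33 214]
tubA [ 0.597  -0.1025  0.057 ]
tubB [ 0.4575 -0.0419  0.057 ]
redA [ 0.5434 -0.0035  0.057 ]
redB [ 0.4861 -0.1414  0.057 ]
bottle [ 0.6818 -0.1937  0.066 ]
wax [ 0.6739 -0.1175  0.018 ]
boxcorner [0.6147 0.0946 0.05  ]
boxcorner [ 0.614  -0.0341  0.05  ]
loupe [0.6916 0.1799 0.027 ]
dish ((428.76708984375, 244.8376922607422), (53.45857238769531, 55.34727096557617), 144.6903533935547) [ 0.5531 -0.2738  0.015 ]
caddy ((203.28619384765625, 265.6327209472656), (91.07952880859375, 45.11481475830078), 7.46056604385376) [0.5136 0.1526 0.025 ] [[0.4824, 0.2437], [0.568, 0.2358], [0.5446, 0.0621], [0.4603, 0.0718]]
cork ((346.52471923828125, 206.67726135253906), (481.5935974121094, 591.5130004882812), 110.5497055053711) [ 0.6183 -0.1165  0.057 ]
cork ((346.52471923828125, 206.67726135253906), (481.5935974121094, 591.5130004882812), 110.5497055053711) [ 0.6183 -0.1165  0.057 ]
```

View pics/crop.png

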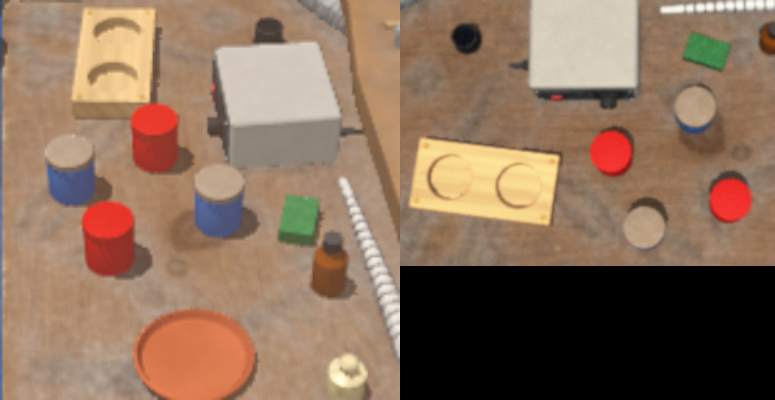

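The crop confirms it: the two blue cork-lidded tubs are at side-view crop (72,165) and (219,198), and the others are red. Next I'll refine the centres in both views.

```bash
cat >> h.py <<'E'
def cork(im,seed,tol=9):
    f=cv2.GaussianBlur(im["frame"],(3,3),0).copy();m=np.zeros((482,642),np.uint8)
    cv2.floodFill(f,m,tuple(int(v) for v in seed),0,(tol,)*3,(tol,)*3,4|(255<<8)|cv2.FLOODFILL_MASK_ONLY|cv2.FLOODFILL_FIXED_RANGE)
    c,_=cv2.findContours(cv2.morphologyEx(m[1:-1,1:-1],cv2.MORPH_OPEN,np.ones((3,3))),0,2)
    k=cv2.convexHull(max(c,key=cv2.contourArea));return cv2.fitEllipse(k)
E
python3 - <<'E'
from h import *;import pickle
d=pickle.load(open("im0.pkl","rb"))
for n,S in(("top",((339,218),(306,294))),("side",((338,252),(278,240)))):
  for s in S:
    for tol in(20,28,36):
      e=cork(d[n],s,tol);print(n,tol,np.round(e[0],1),np.round(e[1],1),ray(d[n],e[0],.057)[:2].round(4))
# caddy both views: bright wood mask
for n,c,r in(("top",(203,266),60),("side",(295,202),36)):
  im=d[n];hsv=cv2.cvtColor(im["frame"],cv2.COLOR_RGB2HSV).astype(int);H,S,V=hsv[...,0],hsv[...,1],hsv[...,2]
  for v in(170,195,215,230):
    m=((H>12)&(H<30)&(S>50)&(V>v)).astype(np.uint8)
    w=np.zeros_like(m);w[c[1]-r:c[1]+r,c[0]-r:c[0]+r]=m[c[1]-r:c[1]+r,c[0]-r:c[0]+r]
    k=blob(cv2.morphologyEx(w,cv2.MORPH_CLOSE,np.ones((7,7))),c);q=cv2.approxPolyDP(cv2.convexHull(k),4,True)[:,0]
    P=np.array([ray(im,p,.025)[:2] for p in cv2.convexHull(k)[:,0]]);rr=cv2.minAreaRect((P*1e4).astype(np.float32))
    print(n,v,q.tolist(),np.round(np.array(rr[0])/1e4,4),np.round(np.array(rr[1])/1e4,4),rr[2])
for n in d:
  im=d[n];M=R.from_rotvec(np.ravel(im["rvec"])).as_matrix();print(n,"cam",(-M.T@np.ravel(im["tvec"])).round(3))
im=d["side"]
print("box height: top corners side px z=.1?",[ray(im,p,z).round(3).tolist() for p,z in(((386,243),0),((342,244),0),((335,200),.06),((382,197),.06))])
E
```

```text
top 20 [338.5 217.8] [23.5 24.1] [ 0.5974 -0.1015]
top 28 [338.5 217.8] [23.9 25.1] [ 0.5975 -0.1015]
top 36 [338.5 217.7] [24.3 25.8] [ 0.5976 -0.1016]
top 20 [305.5 295.3] [24.3 25.1] [ 0.4552 -0.0409]
top 28 [305.4 295.2] [25. 26.] [ 0.4552 -0.0409]
top 36 [304.6 294.7] [25.3 29.5] [ 0.4563 -0.0393]
side 20 [337. 252.] [13.2 18.8] [ 0.5973 -0.1069]
side 28 [337. 252.] [14.  19.9] [ 0.5973 -0.1068]
side 36 [329.5 309.1] [189.9 201.8] [ 0.558  -0.2816]
side 20 [277.1 239.3] [12.5 19.1] [ 0.456  -0.0457]
side 28 [280.1 237.4] [14.4 29.7] [ 0.4638 -0.0393]
side 36 [332.8 312.2] [188.5 200. ] [ 0.564  -0.2908]
top 170 [[162, 238], [250, 249], [245, 293], [156, 282]] [0.5135 0.1536] [0.1754 0.088 ] 81.8646469116211
top 195 [[163, 238], [250, 249], [245, 292], [156, 281]] [0.5138 0.1534] [0.1734 0.0854] 82.32955932617188
top 215 [[163, 239], [249, 249], [244, 293], [156, 281]] [0.5139 0.153 ] [0.1724 0.0846] 82.33123779296875
top 230 [[163, 239], [250, 250], [244, 292], [157, 281]] [0.5139 0.153 ] [0.1707 0.0835] 82.54920196533203
side 170 [[330, 175], [327, 237], [262, 237], [262, 177]] [0.5063 0.1355] [0.2814 0.2104] 83.87167358398438
side 195 [[311, 183], [309, 220], [278, 219], [283, 183]] [0.5139 0.1487] [0.1726 0.0845] 82.57951354980469
side 215 [[284, 183], [311, 184], [308, 220], [279, 219]] [0.5142 0.148 ] [0.1707 0.0835] 82.58501434326172
side 230 [[311, 184], [309, 219], [279, 219], [284, 184]] [0.5138 0.1467] [0.1665 0.0824] 82.60623168945312
top cam [ 0.372 -0.077  1.141]
side cam [ 0.467 -0.948  0.857]
box height: top corners side px z=.1? [[0.739, -0.026, 0.0], [0.624, -0.018, 0.0], [0.618, 0.094, 0.06], [0.747, 0.094, 0.06]]
```

```bash
python3 -m creep '[[0,0,0,0,0,0.05],[0,0,0,0,0,0.05],[0,0,0,0,0,0.05],[0,0,0,0,0,0.05],[0,0,0,0,0,0.05],[0,0,0,0,0,0.05],[0,0,0,0,0,0.05],[0,0,0,0,0,0.05],[0,0,0,0,0,0.05],[0,0,0,0,0,0.05],[0,0,0,0,0,0.05],[0,0,0,0,0,0.05]]' -0.5 35
python3 -m creep '[[-0.08,0.033,0,0,0,0],[-0.08,0.033,0,0,0,0],[-0.08,0.033,0,0,0,0],[-0.08,0.033,0,0,0,0],[-0.08,0.033,0,0,0,0],[-0.08,0.033,0,0,0,0],[-0.08,0.033,0,0,0,0],[-0.08,0.033,0,0,0,0],[-0.08,0.033,0,0,0,0],[-0.08,0.033,0,0,0,0],[-0.08,0.033,0,0,0,0],[-0.08,0.033,0,0,0,0],[-0.08,0.033,0,0,0,0],[-0.08,0.033,0,0,0,0],[-0.08,0.033,0,0,0,0],[-0.08,0.033,0,0,0,0],[-0.08,0.033,0,0,0,0],[-0.08,0.033,0,0,0,0],[-0.08,0.033,0,0,0,0],[0,0,0,0,0,0]]'
```

```text
clock: 1.1
position: [0.1952, 0.5934, 0.2263]
ee_rot: [2.231, 2.211, -0.001]
force: [-0.2, 0.1, 0.4]
width: 0.751
gripper_force: 0.0
clock: 2.77
position: [0.4455, -0.0215, 0.2272]
ee_rot: [2.231, 2.207, 0.0]
force: [-0.7, 0.2, 0.2]
width: 0.75
gripper_force: 0.0
```

```bash
python3 -m creep '[[-0.027,0.0125,0.05,0,0,0],[-0.027,0.0125,0.05,0,0,0],[0,0,0.05,0,0,0],[0,0,0.05,0,0,0],[0,0,0.05,0,0,0],[0,0,0.05,0,0,0],[0,0,0.05,0,0,0],[0,0,0,0,0,0]]'
python3 - <<'E'
from cell import arm
import cv2,numpy as np
f=arm.get_image("side")["frame"][170:350,190:430];g=arm.get_image("top")["frame"][200:350,230:430]
c=np.zeros((420,800,3),np.uint8);c[:300,:400]=cv2.resize(f,(400,300));c[:300,400:]=cv2.resize(g,(400,300))
cv2.imwrite("pics/pre.png",c[:300,:,::-1])
E
```

```text
clock: 3.43
position: [0.4515, -0.0367, 0.084]
ee_rot: [-2.223, -2.215, 0.007]
force: [-1.2, 0.3, 0.0]
width: 0.751
gripper_force: 0.0
```

View pics/pre.png

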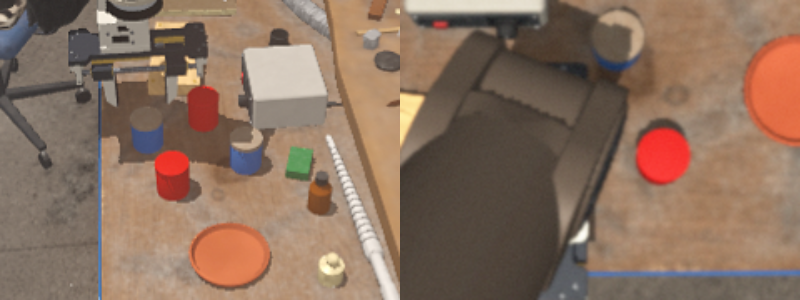

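The side view shows the open fingers straddling the near tub (crop (148,130)), spread along x, with the path clear. I'll descend and grip.

```bash
python3 -m creep '[[-0.0165,0.01,0,0,0,0],[0,0,0.04,0,0,0],[0,0,0.04,0,0,0],[0,0,0.04,0,0,0],[0,0,0.035,0,0,0],[0,0,0,0,0,0],[0,0,0,0,0,0],[0,0,0,0,0,0]]'
python3 -m creep '[[0,0,0,0,0,0],[0,0,0,0,0,0],[0,0,0,0,0,0],[0,0,0,0,0,0],[0,0,0,0,0,0],[0,0,0,0,0,0],[0,0,0,0,0,0],[0,0,0,0,0,0]]' 1 35
python3 -m creep '[[0,0,-0.02,0,0,0],[0,0,-0.04,0,0,0],[0,0,-0.06,0,0,0],[0,0,-0.06,0,0,0],[0,0,-0.06,0,0,0],[0,0,-0.06,0,0,0],[0,0,0,0,0,0],[0,0,0,0,0,0],[0,0,0,0,0,0],[0,0,0,0,0,0],[0,0,0,0,0,0],[0,0,0,0,0,0]]'
```

```text
clock: 4.2
position: [0.4588, -0.0438, 0.0259]
ee_rot: [2.225, 2.216, 0.002]
force: [0.2, 0.4, 0.2]
width: 0.751
gripper_force: 0.0
clock: 4.87
position: [0.4571, -0.0433, 0.0249]
ee_rot: [-2.225, -2.216, 0.0]
force: [-3.7, -0.6, 6.4]
width: 0.513
gripper_force: 35.0
clock: 5.87
position: [0.4571, -0.0436, 0.1439]
ee_rot: [-2.225, -2.216, 0.003]
force: [0.3, -0.3, -4.8]
width: 0.513
gripper_force: 35.0
```

```bash
cat > meas.py <<'E'
from cell import arm
from h import *
import sys
zg=float(sys.argv[1]);s=arm.observe();p=s["position"];print("tcp",p.round(4),"F",s["force"].round(2),"T",s["ft_torque"].round(3))
im=arm.get_image("side");f=im["frame"]
hsv=cv2.cvtColor(f,cv2.COLOR_RGB2HSV).astype(int);m=(abs(hsv[...,0]-112)<14)&(hsv[...,1]>90)&(hsv[...,2]>50)
c=np.array([p[0],p[1],p[2]-zg+.012])
q,_=cv2.projectPoints(c[None],np.ravel(im["rvec"]),np.ravel(im["tvec"]),np.array(im["intrinsics"]),np.array(im["distortion"]));q=q[0,0];print("expected px",q.round(1))
m[:, :int(q[0])-25]=0;m[:,int(q[0])+25:]=0;m[:int(q[1])-30]=0;m[int(q[1])+22:]=0
for r in range(int(q[1])-16,int(q[1])+14,2):
    x=np.where(m[r])[0]
    if len(x):print(r,x.min(),x.max(),len(x),end=" | ")
print()
cv2.imwrite(sys.argv[2],cv2.resize(f[max(0,int(q[1])-75):int(q[1])+75,int(q[0])-100:int(q[0])+100],(800,600),interpolation=2)[:,:,::-1])
E
python3 meas.py .0249 pics/hold1.png
```

```text
tcp [ 0.4571 -0.0436  0.1439] F [ 0.29 -0.26 -4.81] T [-0.12   0.085  0.086]
expected px [275.6 215.4]
199 250 250 1 | 201 250 250 1 | 203 250 250 1 | 207 285 285 1 | 209 266 285 5 | 211 250 285 21 | 213 266 284 19 | 215 267 284 18 | 217 267 284 18 | 219 267 284 18 | 221 268 284 17 | 223 250 282 15 | 225 273 277 4 |
```

View pics/hold1.png

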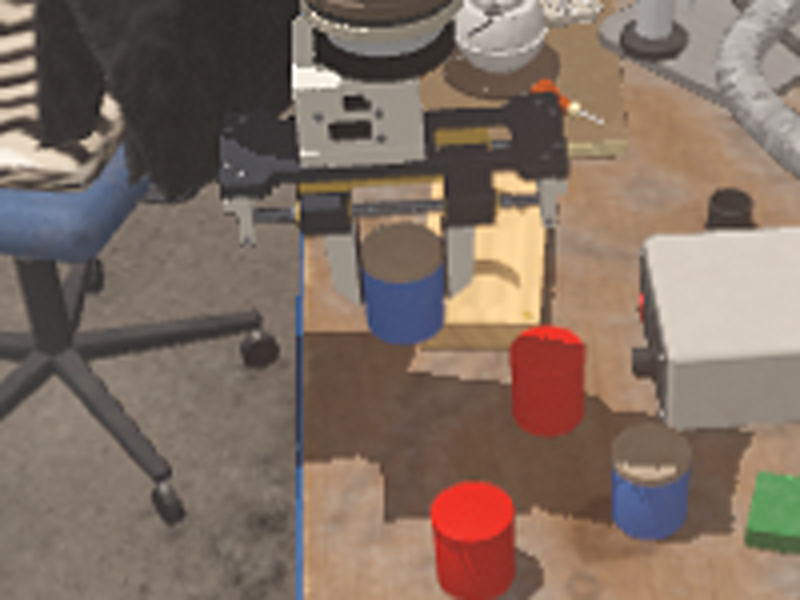

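The tub is held upright and centred between the fingers: bottom edge about row 226, column about 275.5, as predicted. I'll check the y bias from the bottom edge.

Run:
```python
from cell import arm
from h import *
im=arm.get_image("side");p=arm.observe()["position"]
a=np.linspace(0,2*np.pi,73)
for z in(0,.048):
  c=np.c_[p[0]+.0245*np.cos(a),p[1]+.0245*np.sin(a),0*a+p[2]-.0249+z]
  q=cv2.projectPoints(c,np.ravel(im["rvec"]),np.ravel(im["tvec"]),np.array(im["intrinsics"]),np.array(im["distortion"]))[0][:,0]
  print(z,q.min(0).round(2),q.max(0).round(2))
d=cv2.projectPoints(np.array([[p[0],p[1],.119],[p[0],p[1]+.005,.119],[p[0],p[1],.124]]),np.ravel(im["rvec"]),np.ravel(im["tvec"]),np.array(im["intrinsics"]),np.array(im["distortion"]))[0][:,0];print(d)
f=im["frame"].astype(int)
for c in(274,276,278):print(c,[(r,*f[r,c]) for r in range(208,230) if r<213 or r>220])
```

```text
0 [265.75 212.81] [286.29 225.85]
0.048 [264.17 196.87] [285.3  209.78]
[[276.03486298 219.32498296]
 [275.95196459 218.00549611]
 [275.90447092 217.70001071]]
274 [(208, np.int64(125), np.int64(106), np.int64(89)), (209, np.int64(122), np.int64(103), np.int64(85)), (210, np.int64(112), np.int64(97), np.int64(96)), (211, np.int64(63), np.int64(81), np.int64(127)), (212, np.int64(68), np.int64(85), np.int64(126)), (221, np.int64(68), np.int64(82), np.int64(122)), (222, np.int64(67), np.int64(80), np.int64(121)), (223, np.int64(68), np.int64(81), np.int64(123)), (224, np.int64(69), np.int64(82), np.int64(122)), (225, np.int64(77), np.int64(82), np.int64(116)), (226, np.int64(92), np.int64(74), np.int64(66)), (227, np.int64(103), np.int64(78), np.int64(60)), (228, np.int64(104), np.int64(79), np.int64(62)), (229, np.int64(104), np.int64(79), np.int64(63))]
276 [(208, np.int64(122), np.int64(103), np.int64(86)), (209, np.int64(120), np.int64(101), np.int64(85)), (210, np.int64(113), np.int64(98), np.int64(99)), (211, np.int64(67), np.int64(85), np.int64(130)), (212, np.int64(69), np.int6
[... 478 characters left out ...]
208, np.int64(121), np.int64(102), np.int64(84)), (209, np.int64(114), np.int64(98), np.int64(89)), (210, np.int64(88), np.int64(92), np.int64(115)), (211, np.int64(68), np.int64(84), np.int64(129)), (212, np.int64(70), np.int64(85), np.int64(127)), (221, np.int64(71), np.int64(84), np.int64(124)), (222, np.int64(69), np.int64(82), np.int64(122)), (223, np.int64(69), np.int64(81), np.int64(123)), (224, np.int64(67), np.int64(82), np.int64(124)), (225, np.int64(78), np.int64(81), np.int64(115)), (226, np.int64(110), np.int64(84), np.int64(68)), (227, np.int64(123), np.int64(92), np.int64(72)), (228, np.int64(119), np.int64(91), np.int64(73)), (229, np.int64(143), np.int64(113), np.int64(90))]
```

Force −4.8 N means about 0.49 kg, so this near tub is probably the heavy one; I'll compare once the other is lifted. I'm taking it to well_2 at about (0.508, 0.109).

```bash
python3 -m creep '[[0.0475,0.016,0,0,0,0],[0.0475,0.016,0,0,0,0],[0.0475,0.016,0,0,0,0],[0.0475,0.016,0,0,0,0],[0.0475,0.016,0,0,0,0],[0.0475,0.016,0,0,0,0],[0.0475,0.016,0,0,0,0],[0.0475,0.016,0,0,0,0],[0,0,0,0,0,0],[0,0,0,0,0,0],[0,0,0,0,0,0],[0,0,0,0,0,0],[0,0,0,0,0,0]]'
python3 -m creep '[[0,0,0.05,0,0,0],[0,0,0.05,0,0,0],[0,0,0.05,0,0,0],[0,0,0.04,0,0,0],[0,0,0.01,0,0,0],[0,0,0,0,0,0],[0,0,0,0,0,0],[0,0,0,0,0,0],[0,0,0,0,0,0]]'
python3 meas.py .0249 pics/well1.png
```

```text
clock: 7.05
position: [0.5093, 0.1074, 0.1447]
ee_rot: [-2.227, -2.216, 0.0]
force: [-0.1, 1.1, -5.0]
width: 0.515
gripper_force: 35.0
clock: 7.8
position: [0.5103, 0.1085, 0.0658]
ee_rot: [2.225, 2.217, 0.003]
force: [0.3, 0.3, -6.5]
width: 0.515
gripper_force: 35.0
tcp [0.5103 0.1085 0.0658] F [ 0.34  0.33 -6.51] T [-0.074  0.064 -0.007]
expected px [294.8 201.4]
195 287 303 3 | 197 287 303 16 | 199 287 303 17 | 201 287 302 16 | 203 287 302 16 | 205 288 302 15 | 207 288 301 14 | 209 291 298 8 |
```

View pics/well1.png

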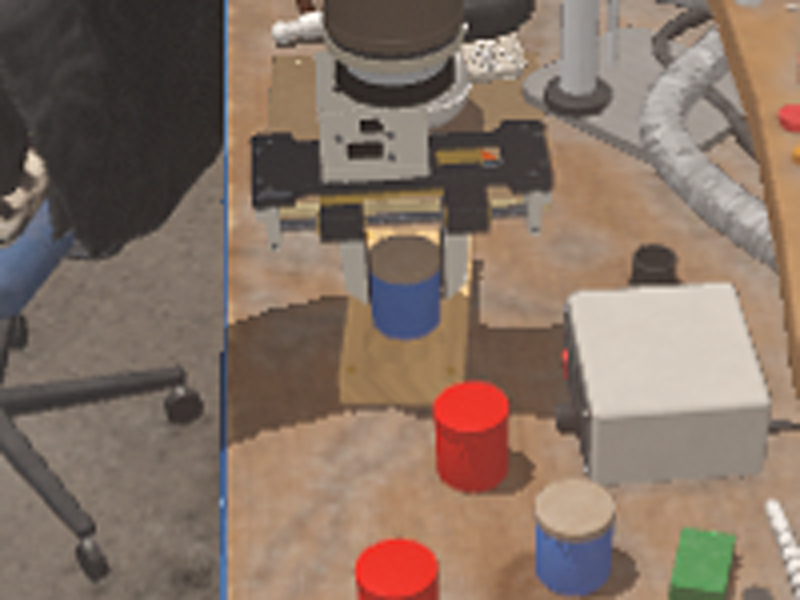

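The tub hangs above well_2, about 16 mm over the caddy top (crop (405,290)). I'll correct x by −2 mm and lower it slowly.

```bash
python3 -m creep '[[0,-0.0045,0.02,0,0,0],[0,0,0.01,0,0,0],[0,0,0.01,0,0,0],[0,0,0.005,0,0,0],[0,0,0,0,0,0],[0,0,0,0,0,0],[0,0,0,0,0,0]]'
python3 -m creep '[[0,0,0.01,0,0,0],[0,0,0.01,0,0,0],[0,0,0.005,0,0,0],[0,0,0,0,0,0],[0,0,0,0,0,0],[0,0,0,0,0,0]]'
```

```text
clock: 8.43
position: [0.5078, 0.1083, 0.0468]
ee_rot: [2.226, 2.217, 0.0]
force: [-0.1, -1.0, -5.6]
width: 0.509
gripper_force: 35.0
clock: 8.93
position: [0.5078, 0.1083, 0.0367]
ee_rot: [2.226, 2.217, 0.0]
force: [0.0, 0.2, -5.3]
width: 0.515
gripper_force: 35.0
```

```bash
python3 -m creep '[[0,0,0.003,0,0,0],[0,0,0.002,0,0,0],[0,0,0,0,0,0],[0,0,0,0,0,0],[0,0,0,0,0,0]]'
```

```text
clock: 9.35
position: [0.5078, 0.1084, 0.035]
ee_rot: [-2.226, -2.217, -0.001]
force: [-1.0, 0.6, 1.8]
width: 0.514
gripper_force: 35.0
```

```bash
python3 -m creep '[[0,0,0,0,0,0],[0,0,0,0,0,0],[0,0,0,0,0,0],[0,0,0,0,0,0],[0,0,0,0,0,0]]' -0.5
python3 -m creep '[[0,0,-0.04,0,0,0],[0,0,-0.04,0,0,0],[0,0,-0.08,0,0,0],[0,0,-0.08,0,0,0],[0,0,-0.06,0,0,0]]'
python3 -m creep '[[-0.038,0.016,0,0,0,0],[-0.038,0.016,0,0,0,0],[-0.038,0.016,0,0,0,0],[-0.038,0.016,0,0,0,0],[-0.038,0.016,0,0,0,0],[-0.038,0.016,0,0,0,0],[-0.038,0.016,0,0,0,0],[-0.038,0.016,0,0,0,0],[-0.038,0.016,0,0,0,0],[-0.038,0.016,0,0,0,0],[-0.038,0.016,0,0,0,0],[-0.038,0.016,0,0,0,0],[-0.038,0.016,0,0,0,0],[-0.038,0.016,0,0,0,0],[0,0,0,0,0,0],[0,0,0,0,0,0],[0,0,0,0,0,0],[0,0,0,0,0,0]]'
python3 - <<'E'
from cell import arm
import cv2,numpy as np
f=arm.get_image("side")["frame"][130:310,230:470];g=arm.get_image("top")["frame"][140:320,140:380]
cv2.imwrite("pics/a1.png",np.hstack([cv2.resize(f,(400,300)),cv2.resize(g,(400,300))])[:,:,::-1])
E
```

```text
clock: 9.77
position: [0.5079, 0.1084, 0.0348]
ee_rot: [2.225, 2.217, 0.0]
force: [-0.7, 0.2, -1.0]
width: 0.744
gripper_force: 0.0
clock: 10.18
position: [0.5082, 0.108, 0.1568]
ee_rot: [2.226, 2.216, 0.001]
force: [0.3, 0.8, 0.1]
width: 0.748
gripper_force: 0.0
clock: 11.68
position: [0.5963, -0.1036, 0.1545]
ee_rot: [-2.224, -2.218, -0.0]
force: [-0.5, 0.5, -0.4]
width: 0.748
gripper_force: 0.0
```

View pics/a1.png

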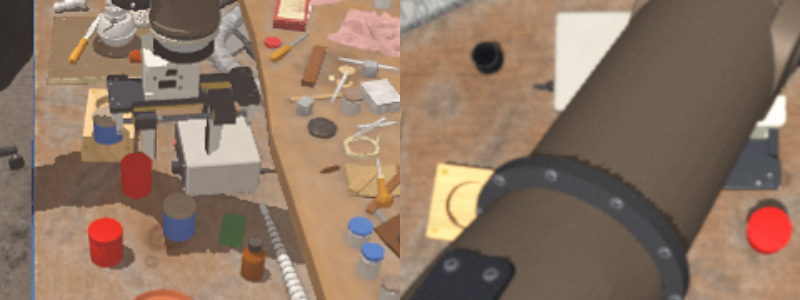

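The first tub stands in its well (side crop (107,128)) and the gripper is centred over the second (crop (179,217)). The wax (232,230) will pass under the fingertips. I'll descend and grip.

```bash
python3 -m creep '[[-0.0015,0.003,0.05,0,0,0],[0,0,0.05,0,0,0],[0,0,0.05,0,0,0],[0,0,0.05,0,0,0],[0,0,0.05,0,0,0],[0,0,0.04,0,0,0],[0,0,0.025,0,0,0],[0,0,0.01,0,0,0],[0,0,0,0,0,0],[0,0,0,0,0,0],[0,0,0,0,0,0]]'
python3 -m creep '[[0,0,0,0,0,0],[0,0,0,0,0,0],[0,0,0,0,0,0],[0,0,0,0,0,0],[0,0,0,0,0,0],[0,0,0,0,0,0],[0,0,0,0,0,0],[0,0,0,0,0,0]]' 1 35
python3 -m creep '[[0,0,-0.02,0,0,0],[0,0,-0.04,0,0,0],[0,0,-0.06,0,0,0],[0,0,-0.06,0,0,0],[0,0,-0.06,0,0,0],[0,0,-0.06,0,0,0],[0,0,0,0,0,0],[0,0,0,0,0,0],[0,0,0,0,0,0],[0,0,0,0,0,0],[0,0,0,0,0,0],[0,0,0,0,0,0]]'
python3 meas.py .0249 pics/hold2.png
```

```text
clock: 12.7
position: [0.5985, -0.1055, 0.0258]
ee_rot: [2.225, 2.217, 0.002]
force: [-0.3, -0.7, -0.2]
width: 0.75
gripper_force: 0.0
clock: 13.37
position: [0.5979, -0.1054, 0.025]
ee_rot: [2.225, 2.217, 0.001]
force: [-1.0, 1.1, 6.4]
width: 0.509
gripper_force: 35.0
clock: 14.37
position: [0.5971, -0.1053, 0.1437]
ee_rot: [-2.225, -2.216, 0.002]
force: [0.3, 0.0, -1.6]
width: 0.507
gripper_force: 35.0
tcp [ 0.5971 -0.1053  0.1437] F [ 0.27  0.05 -1.6 ] T [-0.135  0.058  0.008]
expected px [337.6 228.2]
220 348 348 1 | 222 329 348 6 | 224 329 347 19 | 226 329 347 19 | 228 329 347 19 | 230 328 346 19 | 232 328 346 19 | 234 329 346 18 | 236 332 343 12 | 238 338 340 3 |
```

The second tub weighs 1.6 N, about 0.16 kg, against 4.9 N for the first. So the tub in well_2 is the heavy one, and this light one goes to well_1.

```bash
python3 -m creep '[[0.041,-0.0108,0,0,0,0],[0.041,-0.0108,0,0,0,0],[0.041,-0.0108,0,0,0,0],[0.041,-0.0108,0,0,0,0],[0.041,-0.0108,0,0,0,0],[0.041,-0.0108,0,0,0,0],[0.041,-0.0108,0,0,0,0],[0.041,-0.0108,0,0,0,0],[0.041,-0.0108,0,0,0,0],[0.041,-0.0108,0,0,0,0],[0.041,-0.0108,0,0,0,0],[0.041,-0.0108,0,0,0,0],[0.041,-0.0108,0,0,0,0],[0.041,-0.0108,0,0,0,0],[0.041,-0.0108,0,0,0,0],[0.041,-0.0108,0,0,0,0],[0.041,-0.0108,0,0,0,0],[0.041,-0.0108,0,0,0,0],[0.0045,0,0,0,0,0],[0,0,0,0,0,0]]'
python3 -m creep '[[0,0,0.05,0,0,0],[0,0,0.05,0,0,0],[0,0,0.05,0,0,0],[0,0,0.04,0,0,0],[0,0,0.01,0,0,0],[0,0,0,0,0,0],[0,0,0,0,0,0],[0,0,0,0,0,0],[0,0,0,0,0,0]]'
```

```text
clock: 16.08
position: [0.5207, 0.1929, 0.1444]
ee_rot: [-2.223, -2.22, 0.001]
force: [-0.1, -0.3, -1.1]
width: 0.511
gripper_force: 35.0
clock: 16.83
position: [0.5219, 0.1919, 0.0658]
ee_rot: [2.225, 2.217, 0.003]
force: [0.2, 0.3, -2.4]
width: 0.507
gripper_force: 35.0
```

```bash
python3 -m creep '[[0,-0.0055,0.02,0,0,0],[0,0,0.01,0,0,0],[0,0,0.01,0,0,0],[0,0,0.005,0,0,0],[0,0,0,0,0,0],[0,0,0,0,0,0],[0,0,0,0,0,0]]'
python3 -m creep '[[0,0,0.01,0,0,0],[0,0,0.01,0,0,0],[0,0,0.005,0,0,0],[0,0,0,0,0,0],[0,0,0,0,0,0],[0,0,0,0,0,0]]'
```

```text
clock: 17.42
position: [0.519, 0.1919, 0.0468]
ee_rot: [2.226, 2.217, 0.0]
force: [-0.2, 0.2, -1.3]
width: 0.508
gripper_force: 35.0
clock: 17.92
position: [0.5189, 0.1918, 0.0367]
ee_rot: [2.226, 2.217, 0.0]
force: [-0.1, 0.4, -2.5]
width: 0.51
gripper_force: 35.0
```

```bash
python3 -m creep '[[0,0,0.003,0,0,0],[0,0,0.002,0,0,0],[0,0,0,0,0,0],[0,0,0,0,0,0],[0,0,0,0,0,0]]'
python3 -m creep '[[0,0,0,0,0,0],[0,0,0,0,0,0],[0,0,0,0,0,0],[0,0,0,0,0,0],[0,0,0,0,0,0]]' -0.5
python3 -m creep '[[0,0,-0.04,0,0,0],[0,0,-0.04,0,0,0],[0,0,-0.08,0,0,0],[0,0,-0.08,0,0,0],[-0.035,-0.005,-0.04,0,0,0],[-0.07,-0.009,0,0,0,0],[-0.07,-0.009,0,0,0,0],[-0.0335,-0.005,0,0,0,0],[0,0,0,0,0,0],[0,0,0,0,0,0],[0,0,0,0,0,0],[0,0,0,0,0,0]]'
python3 - <<'E'
from cell import arm
import cv2,numpy as np
f=arm.get_image("side")["frame"][130:280,220:420]
cv2.imwrite("pics/b2.png",cv2.resize(f,(800,600))[:,:,::-1])
E
```

```text
clock: 18.33
position: [0.519, 0.192, 0.035]
ee_rot: [2.226, 2.217, 0.001]
force: [-1.6, -0.9, 4.8]
width: 0.51
gripper_force: 35.0
clock: 18.75
position: [0.5189, 0.1919, 0.0347]
ee_rot: [2.225, 2.217, 0.0]
force: [-0.2, -0.1, -0.6]
width: 0.748
gripper_force: 0.0
clock: 19.75
position: [0.5074, 0.11, 0.1464]
ee_rot: [-2.223, -2.219, 0.0]
force: [-0.2, 0.3, 0.1]
width: 0.748
gripper_force: 0.0
```

View pics/b2.png

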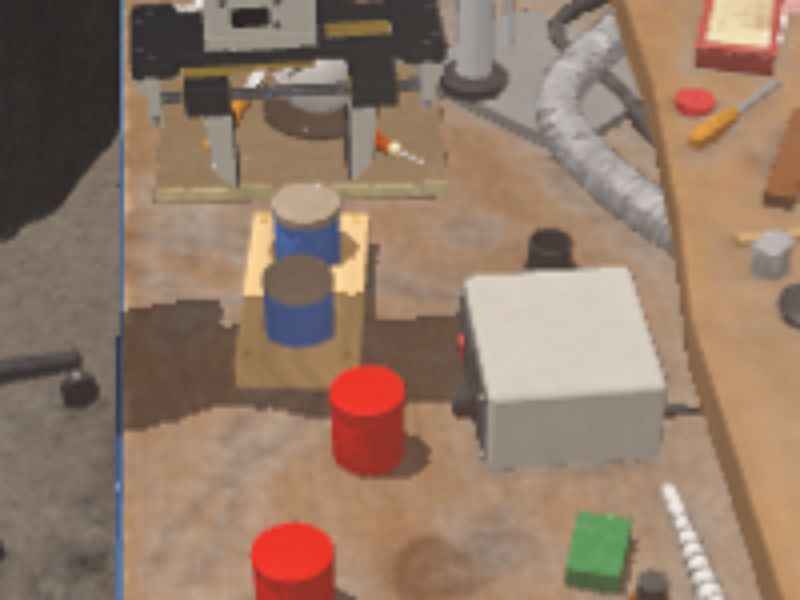

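Both tubs stand upright in their wells (crop (307,225) and (299,300)). Next I'll re-grip the heavy one in well_2, lift it, and check the weight.

```bash
python3 -m creep '[[-0.003,0.001,0.05,0,0,0],[0,0,0.05,0,0,0],[0,0,0.05,0,0,0],[0,0,0.05,0,0,0],[0,0,0.045,0,0,0],[0,0,0.025,0,0,0],[0,0,0.01,0,0,0],[0,0,0,0,0,0],[0,0,0,0,0,0],[0,0,0,0,0,0]]'
python3 -m creep '[[0,0,0,0,0,0],[0,0,0,0,0,0],[0,0,0,0,0,0],[0,0,0,0,0,0],[0,0,0,0,0,0],[0,0,0,0,0,0],[0,0,0,0,0,0],[0,0,0,0,0,0]]' 1 35
python3 -m creep '[[0,0,-0.01,0,0,0],[0,0,-0.02,0,0,0],[0,0,-0.03,0,0,0],[0,0,-0.06,0,0,0],[0,0,-0.06,0,0,0],[0,0,-0.06,0,0,0],[0,0,-0.06,0,0,0],[0,0,0,0,0,0],[0,0,0,0,0,0],[0,0,0,0,0,0],[0,0,0,0,0,0],[0,0,0,0,0,0]]'
```

```text
clock: 20.63
position: [0.5085, 0.1076, 0.0356]
ee_rot: [2.225, 2.217, 0.002]
force: [-0.3, -0.6, 0.2]
width: 0.751
gripper_force: 0.0
clock: 21.3
position: [0.5076, 0.1075, 0.035]
ee_rot: [-2.225, -2.217, -0.0]
force: [-2.0, 0.6, 5.6]
width: 0.511
gripper_force: 35.0
clock: 22.3
position: [0.5069, 0.1071, 0.1536]
ee_rot: [-2.225, -2.217, 0.003]
force: [0.4, -0.7, -5.1]
width: 0.513
gripper_force: 35.0
```

```bash
python3 -m creep '[[-0.02,0.0025,0,0,0,0],[-0.04,0.005,0,0,0,0],[-0.05,0.006,0,0,0,0],[-0.05,0.006,0,0,0,0],[-0.05,0.006,0,0,0,0],[-0.05,0.006,0,0,0,0],[-0.055,0.006,0,0,0,0],[-0.055,0.007,0,0,0,0],[-0.055,0.007,0,0,0,0],[-0.055,0.007,0,0,0,0],[-0.055,0.007,0,0,0,0],[-0.055,0.007,0,0,0,0],[-0.055,0.007,0,0,0,0],[-0.055,0.007,0,0,0,0],[-0.055,0.007,0,0,0,0],[-0.05,0.007,0,0,0,0],[-0.05,0.006,0,0,0,0],[-0.05,0.006,0,0,0,0],[-0.035,0.003,0,0,0,0],[-0.015,0,0,0,0,0]]'
python3 -m creep '[[0,0,0.015,0,0,0],[0,0,0.02,0,0,0],[0,0,0.015,0,0,0],[0,0,0.005,0,0,0],[0,0,0,0,0,0],[0,0,0,0,0,0],[0,0,0,0,0,0],[0,0,0,0,0,0],[0,0,0,0,0,0],[0,0,0,0,0,0]]'
python3 meas.py .025 pics/end.png
```

```text
clock: 23.97
position: [0.5514, -0.2784, 0.1542]
ee_rot: [2.229, 2.213, -0.003]
force: [0.2, -0.0, -6.2]
width: 0.513
gripper_force: 35.0
clock: 24.8
position: [0.5527, -0.2748, 0.133]
ee_rot: [2.225, 2.217, 0.001]
force: [-0.0, -0.1, -4.4]
width: 0.515
gripper_force: 35.0
tcp [ 0.5527 -0.2748  0.133 ] F [-0.01 -0.11 -4.44] T [-0.106  0.056 -0.021]
expected px [326.9 287. ]
282 317 338 6 | 284 317 338 17 | 286 317 337 21 | 288 317 337 21 | 290 317 337 21 | 292 317 337 21 | 294 318 336 19 | 296 320 334 15 | 298 326 330 5 |
```

View pics/end.png

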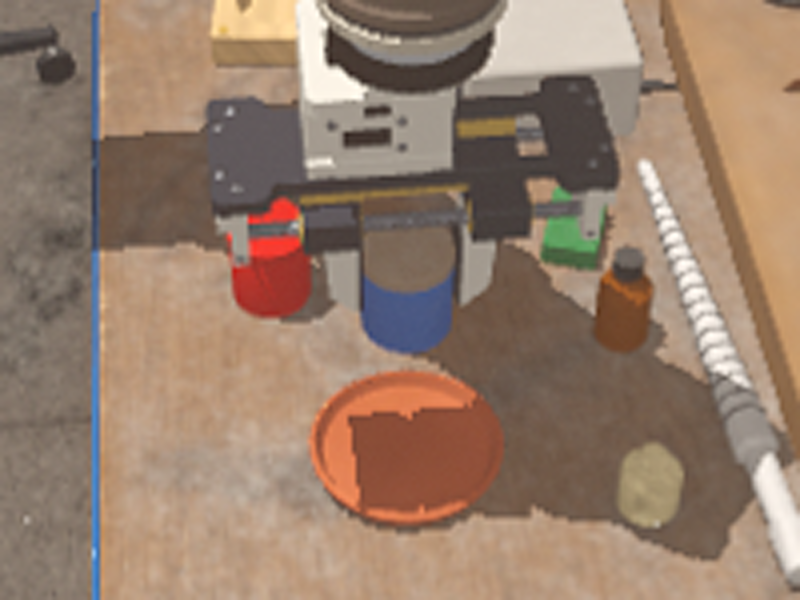

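The heavy tub is held upright above the dish, whose ellipse is centred at crop (407,447), about image (328.6,323.8). The wax, bottle and red tub are undisturbed. I'll check the dish position against the side view.

```bash
python3 - <<'E'
from cell import arm
from h import *
im=arm.get_image("side");hsv=cv2.cvtColor(im["frame"],cv2.COLOR_RGB2HSV).astype(int)
e=cv2.fitEllipse(cv2.convexHull(blob((hsv[...,0]<12)&(hsv[...,1]>145)&(hsv[...,2]>100),(328,324))));print(e,ray(im,e[0],.015),ray(im,(328.6,323.8),.015))
s=arm.observe();print(s["position"],abs(s["dq"]).max())
E
python3 -m creep '[[0,0,0,0,0,0],[0,0,0,0,0,0],[0,0,0,0,0,0],[0,0,0,0,0,0],[0,0,0,0,0,0],[0,0,0,0,0,0]]'
```

```text
((327.17877197265625, 322.2471008300781), (37.88776397705078, 47.64077377319336), 90.13046264648438) [ 0.55330584 -0.28323898  0.015     ] [ 0.5558946  -0.28783645  0.015     ]
[ 0.55259112 -0.27486499  0.13286697] 0.003090879257655422
clock: 25.4
position: [0.5525, -0.2749, 0.1327]
ee_rot: [2.226, 2.217, 0.0]
force: [0.3, 0.2, -4.8]
width: 0.513
gripper_force: 35.0
```

```bash
python3 -m creep '[[-0.004,0.001,0,0,0,0],[-0.004,0.001,0,0,0,0],[0,0,0,0,0,0],[0,0,0,0,0,0],[0,0,0,0,0,0],[0,0,0,0,0,0],[0,0,0,0,0,0],[0,0,0,0,0,0]]' && python3 -c "
from cell import arm
print(arm.sign_off())"
```

```text
clock: 26.07
position: [0.5533, -0.278, 0.1327]
ee_rot: [-2.226, -2.217, -0.0]
force: [-0.1, -0.8, -5.2]
width: 0.511
gripper_force: 35.0
the job is handed in; nothing more can be done
None
```

Job handed in at 26 s: the heavy tub (about 0.5 kg) is held upright and still, its underside about 10 cm above the middle of the dish, and the light tub (about 0.16 kg) stays in well_1; the hand-in returned no verdict.

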